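Check that the trolley's brake lever stops short of the push bar

ROBOT

A 6-joint arm with a two-finger parallel gripper is mounted at the origin on the work surface. World frame = base frame: x ahead of the robot, y to its left, z up, the work surface at z = 0. Lengths are in m, angles in rad, forces in N, time in s.
With the tool pointing down it reaches from about 0.275 to 0.975 m from the base axis. Payload 8.4 kg.
Tool frame: the origin (TCP) lies midway between the tips of the shut fingers; the grasp point (between the pads) lies 19 mm behind it (r.pinch_z is the distance from the TCP to the grasp point, in m); z points along the fingers, x is the direction in which the jaws open and shut, and the axes are right-handed (so a half turn about z gives the same grasp; the last joint's range is limited). The gripper opens to 92 mm and grips with 3 to 60 N. Pads are 20 mm wide; open, the fingers measure 128 mm over their backs; the gripper's body (75 mm by 189 mm) begins 69 mm behind the grasp point.
Start: joints at [1.265, 0.353, 1.633, -0, 1.155, -0.002], TCP at [0.187, 0.596, 0.215] pointing down, gripper open.
Joint ranges: [-2.63, 2.63], [-0.92, 2.1], [0.06, 2.66], [-1.3, 4.44], [0, 2.69], [-3.02, 3.02]. Speed limits (rad/s): [2.22, 2.22, 2.79, 3.14, 3.14, 3.14].

INTERFACE

Orientations are given as a unit quaternion [x, y, z, w].
In Python, from cell import r, read_camera, workorder gives the robot as it stands. The module is installed in compiled form; this text tells all that it offers.
- The arm moves only by the tool apply_moves, never from a script. Its argument "motion" is a list of rows, each a list of 3 entries, a list of its own where there are three numbers: the opening, from 0 (shut) to 1 (fully open), then the shift along the tool's x, y, z in units of 40 mm (1.0 is 40 mm), then the turn, a rotation vector about the tool's x, y, z in rad. A call has 1 to 20 rows; each row shifts and turns the pose as measured when the row begins, along the tool's axes as they then stand; what a row does not reach is not made up. A row lasts 1/10 s, in which the tool goes at most 50 mm and 8.59 degrees, less where a joint would pass 70% of its speed; a pose out of reach is approached as far as the arm can. A call is refused whole if a number of a shift passes 1 or a number of a turn 0.15, either way. A call with a gripper value outside its range is refused whole. The fingers move at their own pace and stop on an object; the grip force is fixed at half the most. Time passes only in rows, so rows that do not move let the fingers close. It gives the time, the measured TCP pose, the force and the opening at its end, in the units of the state.
- r.get_obs(): the state, without advancing time (a new reading comes with each control period).
- read_camera(name): name is "side" or "top"; returns a dict with "image" (384x512x3 uint8, blue, green, red), "K" (3x3 intrinsics, pixels), "extrinsics" (4x4, takes a point from world to camera coordinates). Camera axes: x right, y down, z forward; pixel columns grow to the right and rows downward; lengths in m; the calibration is good to about 2 mm. A picture is of the moment at which its call begins. There is no depth.
- workorder.sign_off(): hands the job in, once; it reports no verdict.
The state is a dict: "time": time; "q": joint angles; "dq": joint speeds; "joint_torque": joint torques, N m; "ee_pos": TCP position; "eef_rot": TCP orientation; "ft_force": force on the tool from outside, world axes, zero at the start; "ft_torque": the same for the moment, N m; "gripper_width": finger opening in m.
Only numpy, scipy, OpenCV 4.12 (cv2) and the standard library are available. Lean on these libraries where they do the work, as an engineer would, in place of code of your own. Each camera call takes 0.05 s, during which the arm holds its last target.

TASK

The instrument trolley's brake has just been adjusted. With the backs of the fingers, press the red brake lever in towards the push bar from its outer side until it comes up firm on its stop short of the bar, keep it pressed firmly there for about two seconds without forcing it, then let it spring right back and move clear. Take hold of nothing, keep out of the gap between lever and bar, do not lean on the bar, and leave the blue lever and the things on the trolley alone.

Things in the scene. Friction and masses are not known exactly. Their poses are not given: they have to be found in the camera images.
- trolley: trolley on the floor beyond the bench; it does not roll. Origin: middle of the push bar's axis, 170 mm above the bench top; x points level from the bar over the deck, y along the bar to the robot's left. Bar 25 mm thick, 580 mm long, 32 mm thick at its rubber grips (160 to 275 mm from the middle). Deck top 140 mm below the axis, from x = 104 mm on; a fixed carton and case beyond x = 460 mm.
- brake_lever (a joint): swing of the red brake lever about its upright pivot, rad: 0 at rest, growing towards the bar. It meets its stop between about 0.17 and 0.27, differently each time, with 15 to 27 mm left between tip and grip; the rubber nose then yields a few mm. Spring, felt 90 mm from the pivot: 2 N to start, 3.5 to 4 N to reach the stop. A firm press there is 8 to 20 N; over 40 N is forcing it.
- brake_blade: outer part of the red lever in a level plane at the bar's height, on the deck side of the bar's right half. Origin on the pivot, 34 mm from the bar's axis, 80 to 135 mm right of its middle; blade 16 mm high, runs right along -y to a red ball (19 mm) at 122 mm, red sleeve from 58 mm on; at rest 0.32 rad out from the bar. x points out, away from the bar; the outer face (press here) is at x = 6 mm.
- brake_inner: inner face of the same lever, a strip 3 mm thick that looks towards the bar, x = -6 to -3 mm in the blade's frame; same origin and axes as the blade. Not to be touched by the fingers.
- brake_screw: brass stop screw with a round black rubber nose on the brake lever's clamp, between lever and bar, 40 mm to the right of the pivot. Origin: the point of its nose; the lever's inner face comes up on it. How far it stands out differs each time (30 to 34 mm from the bar's axis).
- brake_press (a point): middle of the red sleeve's outer face, 90 mm from the pivot, at mid height of the blade; axes as the blade's: x points out, away from the bar, so the push goes along -x. It swings with the lever. Beyond it, away from the bar, there is 80 mm of free room down to 50 mm below it; beyond the ball the tube that joins bar and deck slopes down.
- deck_lever (a joint): swing of the blue deck lever, rad, 0 at rest: the mirror image of the brake lever on the left half of the bar, with a blue sleeve. To be left alone.
- slide_box: white plastic slide box 85 x 100 x 34 mm, loose on the deck, origin under its middle. To be left alone.
- oil: amber oil bottle 38 mm thick and 75 mm high with black cap, upright and loose on the deck, origin under its middle. To be left alone.
- screwdriver: screwdriver 160 mm long with yellow handle, lying loose on the deck. To be left alone.

How it is judged:
By the outcome, as a careful person would: the job done as asked, in the order asked, and still so for the second after the job is handed in, with the robot touching nothing.
It also fails if it takes over 38 s, if anything falls off the work surface, if the arm or the gripper's body presses on something with over 40 N, if the wrist force passes 120 N, or if a joint passes its speed limit or range.

## Working session

There is one attempt and no reset: what is moved stays moved. The work goes in short steps, Python scripts to look and compute and a tool call to move; the robot and the scene stay as the last step left them, time stands still between calls to the robot, and variables do not carry over. Pictures are saved under pics/ and viewed, and the job is handed in when it is done.

Besides the shell and the picture viewer there is one more tool, called after "Call:" as a command line: name --argument value ..., lists and objects as JSON in quotes. apply_moves: Moves the arm, as the interface text tells. Its arguments: {"type":"object","properties":{"motion":{"type":"array"}},"required":["motion"]}

```bash
mkdir -p pics; ls
python3 - <<'E'
from cell import r, read_camera
import cv2,numpy as np
print(r.get_obs(), r.pinch_z)
for n in ("side","top"):
    d=read_camera(n); cv2.imwrite(f"pics/{n}0.png",d["image"]); print(n,d["K"].tolist(),np.round(d["extrinsics"],4).tolist())
    np.savez(n+".npz",**d)
E
```

```text
pics
{'time': 0.0, 'q': array([ 1.26459623e+00,  3.53638539e-01,  1.63413836e+00,  6.00154612e-06,
        1.15516683e+00, -2.40703819e-03]), 'dq': array([ 0.00187969, -0.00109033, -0.00032396,  0.00065005, -0.00127624,
        0.00130958]), 'joint_torque': array([-2.31267568e-04, -5.93851089e+01, -3.34222269e+01,  6.96618226e-02,
        2.34589929e-02, -1.11252868e-04]), 'ee_pos': array([0.1868184 , 0.59591318, 0.21386788]), 'eef_rot': array([ 8.05960125e-01,  5.91969442e-01, -5.47034342e-04,  3.96369400e-04]), 'ft_force': array([-0.13009233,  0.2036709 , -0.16766275]), 'ft_torque': array([-0.03326187, -0.01589328, -0.02536243]), 'gripper_width': 0.09193809222296935} 0.0187
side [[376.30388997057645, 0.0, 258.0967481308732], [0.0, 376.30388997057645, 188.95824808997025], [0.0, 0.0, 1.0]] [[0.8467, -0.5321, -0.0022, -0.5262], [-0.4103, -0.6501, -0.6396, 0.3561], [0.3389, 0.5424, -0.7687, 0.5709], [0.0, 0.0, 0.0, 1.0]]
top [[360.7333537388627, 0.0, 256.9044118047999], [0.0, 360.7333537388627, 191.5658262651392], [0.0, 0.0, 1.0]] [[-0.1484, -0.9889, 0.0069, 0.0803], [-0.9666, 0.1435, -0.2123, 0.6329], [0.209, -0.0382, -0.9772, 0.7161], [0.0, 0.0, 0.0, 1.0]]
```

View pics/side0.png

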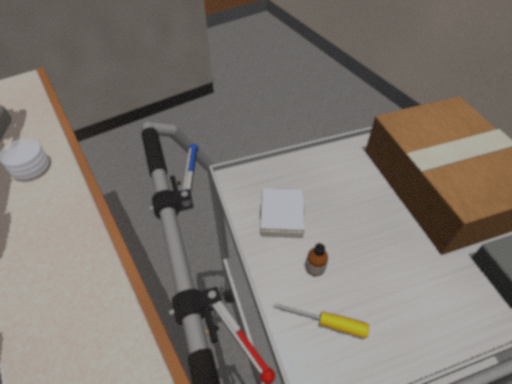

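View pics/top0.png

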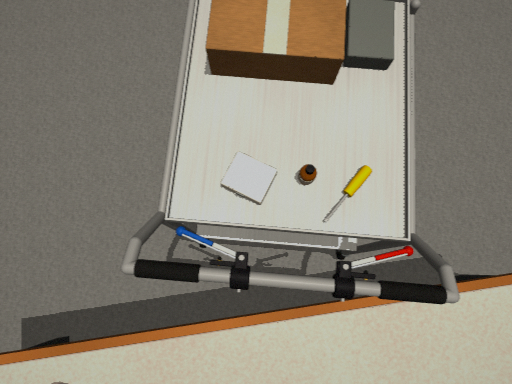

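The top view shows the bar running from about (137,268) to (446,294). The red lever goes from its pivot near (345,266) to the ball at (410,251), and the blue lever is at (180–235, 231–255). The side view shows the red ball at (267,376).

```bash
cat > h.py <<'E'
import numpy as np,cv2
def load(n): return dict(np.load(n+".npz"))
def ray(d,u,v):
    E=d["extrinsics"];R=E[:3,:3];t=E[:3,3]
    w=R.T@np.linalg.solve(d["K"],np.array([u,v,1.]));return -R.T@t,w
def onz(d,u,v,z):
    c,w=ray(d,u,v);return c+w*(z-c[2])/w[2]
def proj(d,p):
    E=d["extrinsics"];q=d["K"]@(E[:3,:3]@np.asarray(p)+E[:3,3]);return q[:2]/q[2]
def tri(d1,p1,d2,p2):
    a,u=ray(d1,*p1);b,v=ray(d2,*p2)
    s=np.linalg.lstsq(np.c_[u,-v],b-a,rcond=None)[0]
    P,Q=a+s[0]*u,b+s[1]*v;return (P+Q)/2,np.linalg.norm(P-Q)
def red(im):
    b,g,r=[im[...,i].astype(int) for i in range(3)]
    return ((r>110)&(g<60)&(b<60)).astype(np.uint8)
E
python3 - <<'E'
from h import *
T,S=load("top"),load("side")
for n,d in(("top",T),("side",S)):
    m=red(d["image"]);k,l,st,c=cv2.connectedComponentsWithStats(m)
    for i in range(1,k):
        if st[i,4]>15: print(n,st[i],c[i])
    im=d["image"]
    box=(slice(215,320),slice(300,470)) if n=="top" else (slice(270,384),slice(150,300))
    z=im[box]; f=4 if n=="top" else 5
    cv2.imwrite(f"pics/{n}z.png",cv2.resize(z,None,fx=f,fy=f,interpolation=cv2.INTER_CUBIC))
# bar: dark grips
im=T["image"]; g=im.max(2)
m=(g<45).astype(np.uint8); m[:250]=0
k,l,st,c=cv2.connectedComponentsWithStats(m)
for i in range(1,k):
    if st[i,4]>100:
        ys,xs=np.where(l==i); print(st[i],c[i],cv2.minAreaRect(np.c_[xs,ys].astype(np.float32)))
for p in((137,268),(446,294),(411,251),(345,265)): print(p,onz(T,*p,.17))
print(tri(T,(410.5,251),S,(267,376)))
E
```

```text
top [303 174  10   5  22] [307.54545455 176.        ]
top [375 246  38  14 202] [395.65346535 252.86633663]
side [238 331  37  53 381] [259.02362205 361.45931759]
[210 252  40  38 657] [236.54185693 271.76103501] ((229.5, 270.5), (37.0, 39.0), 90.0)
[ 134  260   67   22 1145] [166.86026201 270.23580786] ((166.9420623779297, 270.1566467285156), (65.12931060791016, 18.194019317626953), 5.04245138168335)
[332 261  44  39 758] [346.81002639 280.56068602] ((353.02703857421875, 281.3378601074219), (41.59294128417969, 37.154170989990234), 9.462322235107422)
[455 275  35   7 143] [468.99300699 276.9020979 ] ((472.0231018066406, 276.1846618652344), (5.82963228225708, 33.98551559448242), 82.87498474121094)
[ 378  280   69   24 1190] [412.45882353 291.81428571] ((411.7682189941406, 291.7345886230469), (69.10820770263672, 18.357921600341797), 4.844000339508057)
[ 27 336  43  13 184] [ 52.52717391 341.92391304] ((47.6148681640625, 342.060791015625), (6.238503456115723, 42.57778549194336), 81.02737426757812)
(137, 268) [0.50869169 0.22376435 0.17      ]
(446, 294) [ 0.38208008 -0.31522055  0.17      ]
(411, 251) [ 0.46506549 -0.2714615   0.17      ]
(345, 265) [ 0.4583951 -0.147288   0.17     ]
(array([ 0.46626031, -0.26591551,  0.18136907]), np.float64(0.0018819923341340647))
```

Run:
```python
from cell import r
from scipy.spatial.transform import Rotation as R
print(R.from_quat(r.get_obs()["eef_rot"]).as_matrix().round(3))
```

```text
[[ 0.299  0.954 -0.   ]
 [ 0.954 -0.299 -0.001]
 [-0.001 -0.    -1.   ]]
```

View pics/topz.png

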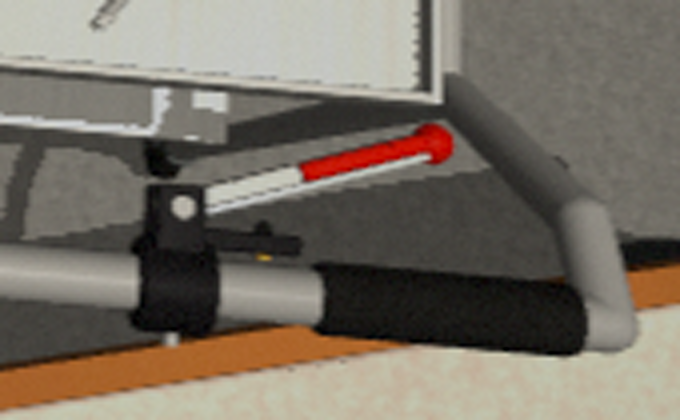

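View pics/sidez.png

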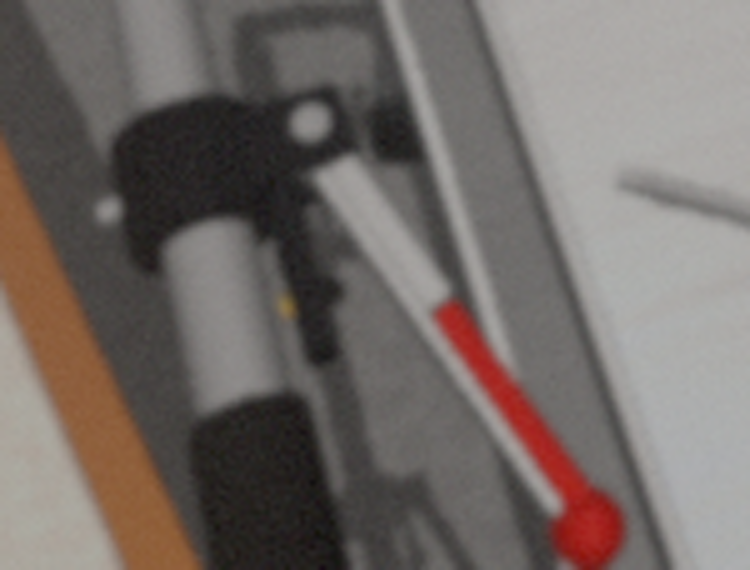

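Run:
```python
from h import *
T,S=load("top"),load("side")
for n,a,b in(("ball",(409.3,250.8),(267.6,375.2)),("bolt",(346,266.7),(212.4,294.4))):
    print(n,tri(T,a,S,b))
    for z in(.17,.18): print(onz(T,*a,z),onz(S,*b,z))
gl=np.array((166.9,270.2));gr=np.array((411.8,291.7))
A,B=onz(T,*gl,.17),onz(T,*gr,.17);u=(A-B)[:2];L=np.hypot(*u);u/=L;mid=(A+B)[:2]/2
print("grips",A,B,"dist (435)",L,"u",u,"mid",mid)
x=np.array([u[1],-u[0]]);print("xdir",x)
for p in((409.3,250.8),(346,266.7)):
    q=onz(T,*p,.17)[:2]-mid;print("troll frame",q@x,q@u)
# expected pts
for s in(80,107,135):
    piv=mid+x*.034-u*s/1e3; print(s,piv)
```

```text
ball (array([ 0.46728677, -0.26501095,  0.17897624]), np.float64(0.0026954612209086483))
[ 0.46587696 -0.26847333  0.17      ] [ 0.46990592 -0.26360289  0.17      ]
[ 0.46600028 -0.26418849  0.18      ] [ 0.46845728 -0.26551257  0.18      ]
bolt (array([ 0.45737583, -0.14418192,  0.18888561]), np.float64(0.0034075158636226502))
[ 0.45517795 -0.14847485  0.17      ] [ 0.46145719 -0.13606697  0.17      ]
[ 0.45546249 -0.14599826  0.18      ] [ 0.46017908 -0.14055071  0.18      ]
grips [0.49689098 0.1711262  0.17      ] [ 0.3950117  -0.25581041  0.17      ] dist (435) 0.4389239762925624 u [0.23211146 0.9726892 ] mid [ 0.44595134 -0.04234211]
xdir [ 0.9726892  -0.23211146]
troll frame 0.0718690828553914 -0.21533043673234042
troll frame 0.03360924511129831 -0.10109256804036389
80 [ 0.46045386 -0.12804903]
107 [ 0.45418685 -0.15431164]
135 [ 0.44768773 -0.18154694]
```

Call:
apply_moves --motion '[[0,[0,0,-0.3],[0,0,0.148]],[0,[0,0,-0.3],[0,0,0.148]],[0,[0,0,-0.3],[0,0,0.148]],[0,[0,0,-0.3],[0,0,0.148]],[0,[0,0,-0.3],[0,0,0.148]],[0,[0,0,-0.3],[0,0,0.148]],[0,[0,0,-0.3],[0,0,0.148]],[0,[0,0,-0.3],[0,0,0.148]]]'

```text
time: 0.9
ee_pos: [0.1859, 0.593, 0.3075]
eef_rot: [0.999, 0.032, -0.002, 0.006]
ft_force: [-0.3, -0.3, -0.3]
gripper_width: 0.03
```

```bash
cat >> h.py <<'E'
from scipy.spatial.transform import Rotation as Ro
D=np.array([.0857,-.9963,0]);N=np.array([.9963,.0857,0])
def status(target=None,yaw=None):
    from cell import r
    o=r.get_obs();M=Ro.from_quat(o["eef_rot"]).as_matrix();p=o["ee_pos"]
    print("t",o["time"],"p",p.round(4),"yaw",round(float(np.arctan2(M[1,0],M[0,0])),4),"tilt",M[:,2].round(3),"F",o["ft_force"].round(2),"w",round(o["gripper_width"],4),"q",o["q"].round(2))
    if target is not None: print("shift units",(M.T@(np.array(target)-p)/.04).round(3))
    if yaw is not None: print("turn z",round(float(np.arctan2(M[1,0],M[0,0]))-yaw,4))
    return o,M
E
python3 -c "
from h import *
status([.53,-.236,.30],.086)"
```

```text
t 0.9 p [0.1859 0.593  0.3075] yaw 0.0641 tilt [-0.004 -0.012 -1.   ] F [-0.32 -0.33 -0.28] w 0.03 q [1.26 0.28 1.52 0.   1.35 1.2 ]
shift units [ 7.26  21.229  0.402]
turn z -0.0219
```

Call:
apply_moves --motion '[[0,[0.3,0.88,0],[0,0,0]],[0,[0.3,0.88,0],[0,0,0]],[0,[0.3,0.88,0],[0,0,0]],[0,[0.3,0.88,0],[0,0,0]],[0,[0.3,0.88,0],[0,0,0]],[0,[0.3,0.88,0],[0,0,0]],[0,[0.3,0.88,0],[0,0,0]],[0,[0.3,0.88,0],[0,0,0]],[0,[0.3,0.88,0],[0,0,0]],[0,[0.3,0.88,0],[0,0,0]],[0,[0.3,0.88,0],[0,0,0]],[0,[0.3,0.88,0],[0,0,0]],[0,[0.3,0.88,0],[0,0,0]],[0,[0.3,0.88,0],[0,0,0]],[0,[0.3,0.88,0],[0,0,0]],[0,[0.3,0.88,0],[0,0,0]],[0,[0.3,0.88,0],[0,0,0]],[0,[0.3,0.88,0],[0,0,0]]]'

```text
time: 2.7
ee_pos: [0.4426, -0.0486, 0.3114]
eef_rot: [0.999, 0.032, -0.003, 0.006]
ft_force: [0.8, 0.5, -0.3]
gripper_width: 0.0006
```

```bash
python3 -c "
from h import *
status([.53,-.236,.30],.086)"
```

```text
t 2.7 p [ 0.4426 -0.0486  0.3114] yaw 0.0645 tilt [-0.005 -0.012 -1.   ] F [ 0.82  0.45 -0.28] w 0.0006 q [-0.1  -0.02  1.87 -0.01  1.3  -0.16]
shift units [1.881 4.813 0.331]
turn z -0.0215
```

Call:
apply_moves --motion '[[0,[0.25,0.8,0],[0,0,-0.02]],[0,[0.25,0.8,0],[0,0,0]],[0,[0.25,0.8,0],[0,0,0]],[0,[0.25,0.8,0],[0,0,0]],[0,[0.25,0.8,0],[0,0,0]],[0,[0.2,0.7,0],[0,0,0]],[0,[0,0,0],[0,0,0]]]'

```text
time: 3.4
ee_pos: [0.5169, -0.2436, 0.3107]
eef_rot: [0.999, 0.04, -0.004, 0.006]
ft_force: [0.8, 0.1, 0.1]
gripper_width: 0.0005
```

```bash
python3 -c "
from h import *
from cell import read_camera
o,M=status([.509,-.2326,.145],.086)
print(M.round(3))
for n in('top','side'):
    d=read_camera(n);cv2.imwrite('pics/%s1.png'%n,d['image']);np.savez(n+'1.npz',**d);print(n,'TCP px',proj(d,o['ee_pos']))
"
```

```text
t 3.4 p [ 0.5169 -0.2436  0.3107] yaw 0.0806 tilt [-0.008 -0.012 -1.   ] F [0.77 0.08 0.07] w 0.0005 q [-0.43  0.19  1.63 -0.01  1.32 -0.51]
shift units [-0.138 -0.336  4.139]
turn z -0.0054
[[ 0.997  0.081 -0.008]
 [ 0.08  -0.997 -0.012]
 [-0.009  0.011 -1.   ]]
top TCP px [424.8091779  213.62078983]
side TCP px [298.55812533 292.97888336]
```

View pics/top1.png

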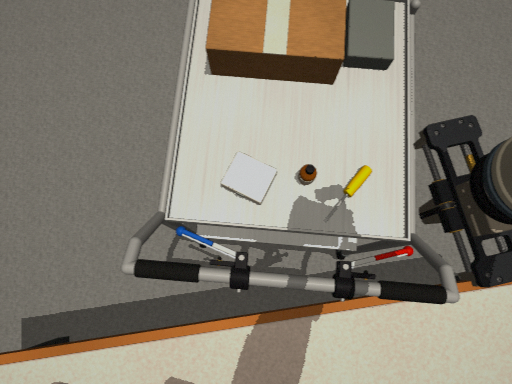

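View pics/side1.png

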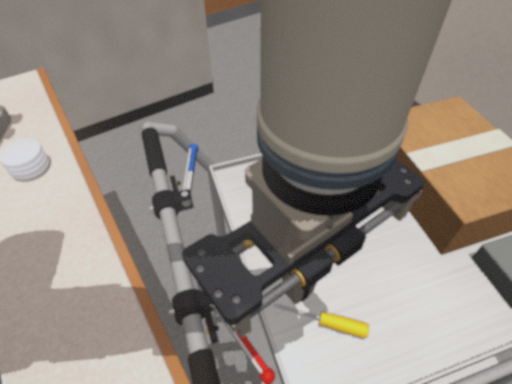

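```bash
python3 -c "
from h import *
for n,b in(('top',(slice(150,270),slice(380,512))),('side',(slice(210,384),slice(160,380)))):
    im=load(n+'1')['image'][b];cv2.imwrite('pics/%s1z.png'%n,cv2.resize(im,None,fx=3.4 if n=='side' else 5,fy=3.4 if n=='side' else 5,interpolation=cv2.INTER_CUBIC))
"
```

```text
(no output)
```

View pics/top1z.png

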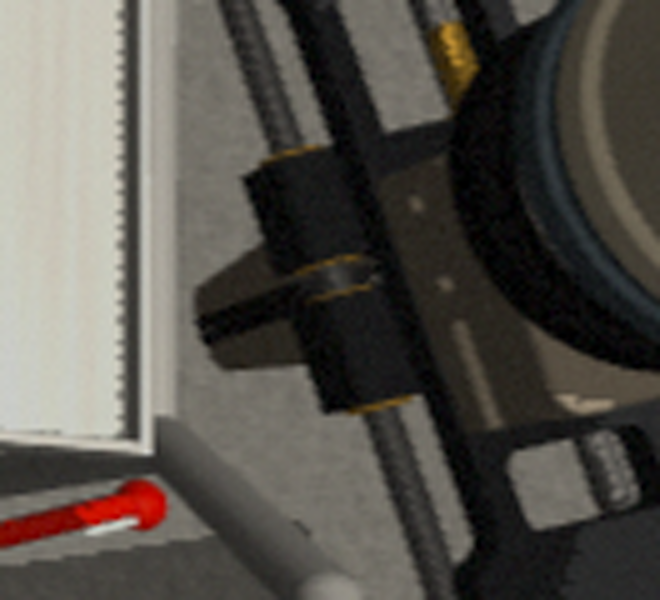

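View pics/side1z.png

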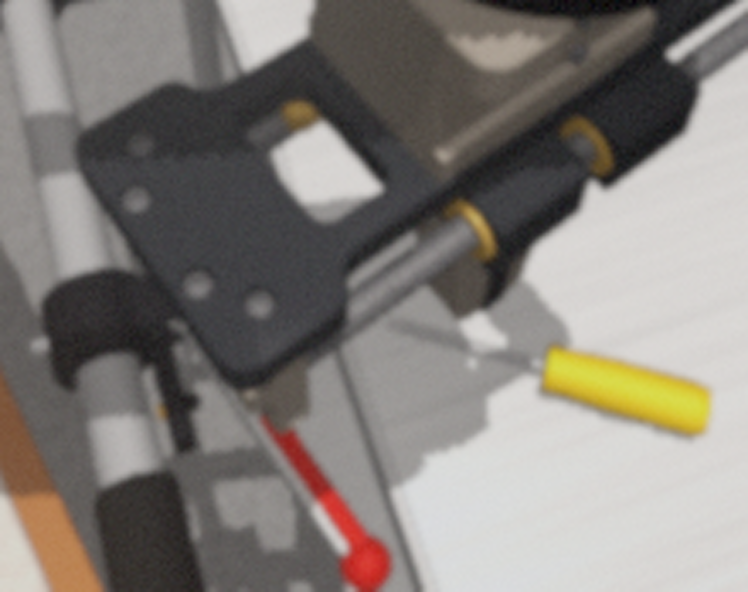

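Call:
apply_moves --motion '[[0,[-0.1,-0.3,0],[0.011,0.009,-0.005]],[0,[0,0,0.5],[0,0,0]],[0,[0,0,0.6],[0,0,0]],[0,[0,0,0.6],[0,0,0]],[0,[0,0,0.6],[0,0,0]],[0,[0,0,0.5],[0,0,0]],[0,[0,0,0],[0,0,0]]]'

```text
time: 4.2
ee_pos: [0.5065, -0.216, 0.1974]
eef_rot: [0.999, 0.047, 0.002, -0.004]
ft_force: [0.1, 0.6, -0.9]
gripper_width: 0.0001
```

```bash
python3 -c "
from h import *
from cell import read_camera
o,M=status([.509,-.2326,.145],.086)
print(M.round(3))
for n in('top','side'):
    d=read_camera(n);cv2.imwrite('pics/%s2.png'%n,d['image']);np.savez(n+'2.npz',**d);print(n,'TCP px',proj(d,o['ee_pos']))
    b=(slice(150,300),slice(340,500)) if n=='top' else (slice(210,384),slice(160,380))
    cv2.imwrite('pics/%s2z.png'%n,cv2.resize(d['image'][b],None,fx=3.4,fy=3.4,interpolation=cv2.INTER_CUBIC))
"
```

```text
t 4.2 p [ 0.5065 -0.216   0.1974] yaw 0.0945 tilt [ 0.004  0.008 -1.   ] F [ 0.08  0.62 -0.89] w 0.0001 q [-0.41  0.26  1.81  0.01  1.07 -0.51]
shift units [0.017 0.428 1.308]
turn z 0.0085
[[ 0.996  0.094  0.004]
 [ 0.094 -0.996  0.008]
 [ 0.004 -0.007 -1.   ]]
top TCP px [381.47596885 231.41648358]
side TCP px [271.71105365 317.99862366]
```

View pics/top2z.png

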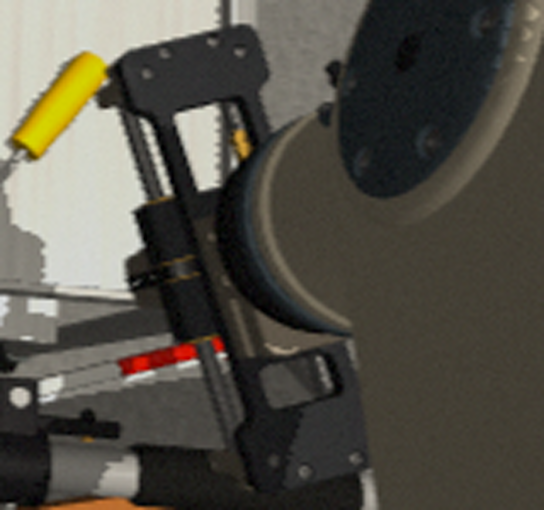

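View pics/side2z.png

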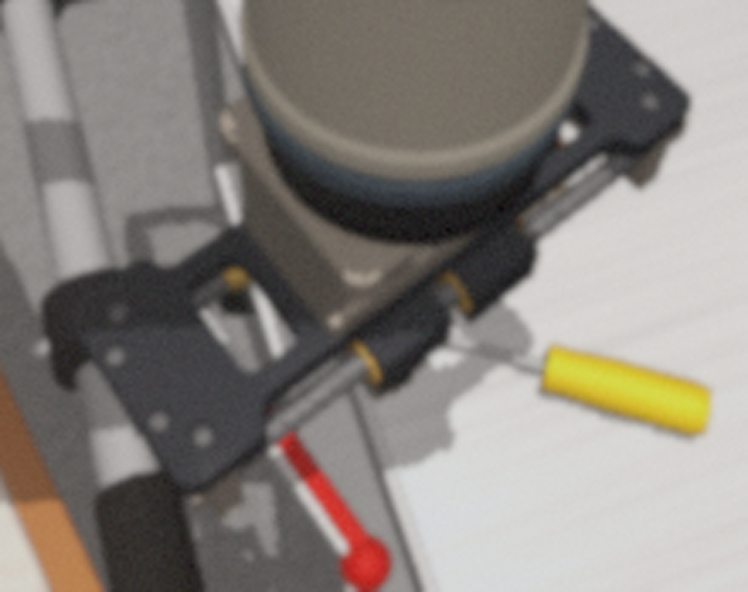

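Call:
apply_moves --motion '[[0,[0,0.35,0],[0,0,0]],[0,[0,0,0],[0,0,0]]]'

```text
time: 4.5
ee_pos: [0.5109, -0.2316, 0.2029]
eef_rot: [0.999, 0.048, 0.005, -0.002]
ft_force: [-0.1, 0.4, 0.1]
gripper_width: 0.0009
```

```bash
python3 -c "
from h import *
status([.509,-.2326,.147],.086)"
```

```text
t 4.5 p [ 0.5109 -0.2316  0.2029] yaw 0.0961 tilt [ 0.011  0.004 -1.   ] F [-0.14  0.41  0.13] w 0.0009 q [-0.43  0.26  1.79  0.01  1.08 -0.53]
shift units [-0.066  0.024  1.396]
turn z 0.0101
```

Call:
apply_moves --motion '[[0,[0,0,0.5],[-0.004,-0.01,0.01]],[0,[0,0,0.5],[0,0,0]],[0,[0,0,0.4],[0,0,0]],[0,[0,0,0],[0,0,0]]]'

```text
time: 4.9
ee_pos: [0.5144, -0.2347, 0.1503]
eef_rot: [0.999, 0.042, 0.005, 0.002]
ft_force: [0.6, 0.7, 0.2]
gripper_width: 0.0007
```

```bash
python3 -c "
from h import *
status([.489,-.235,.147],.086)"
```

```text
t 4.9 p [ 0.5144 -0.2347  0.1503] yaw 0.0831 tilt [ 0.009 -0.004 -1.   ] F [0.61 0.69 0.19] w 0.0007 q [-0.43  0.33  1.83 -0.    0.97 -0.51]
shift units [-0.635 -0.045  0.077]
turn z -0.0029
```

Call:
apply_moves --motion '[[0,[-0.2,0,0.05],[0,-0.008,0]],[0,[-0.15,0,0],[0,0,0]],[0,[-0.1,0,0],[0,0,0]],[0,[0,0,0],[0,0,0]]]'

```text
time: 5.3
ee_pos: [0.4963, -0.2375, 0.1515]
eef_rot: [0.999, 0.041, 0.002, 0.003]
ft_force: [0.4, -1.2, -0.4]
gripper_width: 0.0007
```

```bash
python3 -c "
from h import *
status([.489,-.235,.147],.086)"
```

```text
t 5.3 p [ 0.4963 -0.2375  0.1515] yaw 0.0822 tilt [ 0.004 -0.007 -1.   ] F [ 0.41 -1.15 -0.43] w 0.0007 q [-0.45  0.31  1.86 -0.01  0.97 -0.53]
shift units [-0.178 -0.079  0.112]
turn z -0.0038
```

Call:
apply_moves --motion '[[0,[-0.08,-0.05,0.05],[0,0,0]],[0,[-0.08,0,0],[0,0,0]],[0,[-0.08,0,0],[0,0,0]]]'

```text
time: 5.6
ee_pos: [0.4867, -0.2366, 0.1505]
eef_rot: [0.999, 0.041, 0.003, 0.004]
ft_force: [0.6, -0.2, -0.2]
gripper_width: 0.0004
```

```bash
python3 -c "
from h import *
status([.469,-.236,.147],-.1)"
```

```text
t 5.6 p [ 0.4867 -0.2366  0.1505] yaw 0.0822 tilt [ 0.006 -0.008 -1.   ] F [ 0.58 -0.16 -0.22] w 0.0004 q [-0.45  0.29  1.88 -0.    0.96 -0.53]
shift units [-0.44  -0.051  0.084]
turn z 0.1822
```

Call:
apply_moves --motion '[[0,[-0.08,0,0],[0,0,0.01]],[0,[-0.08,0,0],[0,0,0.03]]]'

```text
time: 5.8
ee_pos: [0.481, -0.2375, 0.1508]
eef_rot: [1.0, 0.02, 0.004, 0.004]
ft_force: [2.3, -1.9, -1.4]
gripper_width: 0.0002
```

```bash
python3 -c "
from h import *
status([.469,-.236,.147],-.1)"
```

```text
t 5.8 p [ 0.481  -0.2375  0.1508] yaw 0.0404 tilt [ 0.009 -0.009 -1.   ] F [ 2.27 -1.93 -1.44] w 0.0002 q [-0.46  0.28  1.89 -0.    0.95 -0.5 ]
shift units [-0.298 -0.051  0.092]
turn z 0.1404
```

Call:
apply_moves --motion '[[0,[-0.08,0,0],[0,0,0.03]],[0,[-0.08,0,0],[0,0,0.03]]]'

```text
time: 6.0
ee_pos: [0.4751, -0.2384, 0.1511]
eef_rot: [1.0, -0.013, 0.006, 0.005]
ft_force: [4.0, -2.1, -0.7]
gripper_width: 0.0006
```

```bash
python3 -c "
from h import *
from cell import read_camera
o,M=status([.469,-.236,.147],-.1)
d=read_camera('side')
b=(slice(250,384),slice(160,320))
cv2.imwrite('pics/side3z.png',cv2.resize(d['image'][b],None,fx=4,fy=4,interpolation=cv2.INTER_CUBIC))
"
```

```text
t 6.0 p [ 0.4751 -0.2384  0.1511] yaw -0.0253 tilt [ 0.011 -0.01  -1.   ] F [ 3.96 -2.14 -0.68] w 0.0006 q [-0.47  0.27  1.9  -0.    0.95 -0.44]
shift units [-0.155 -0.057  0.1  ]
turn z 0.0747
```

View pics/side3z.png

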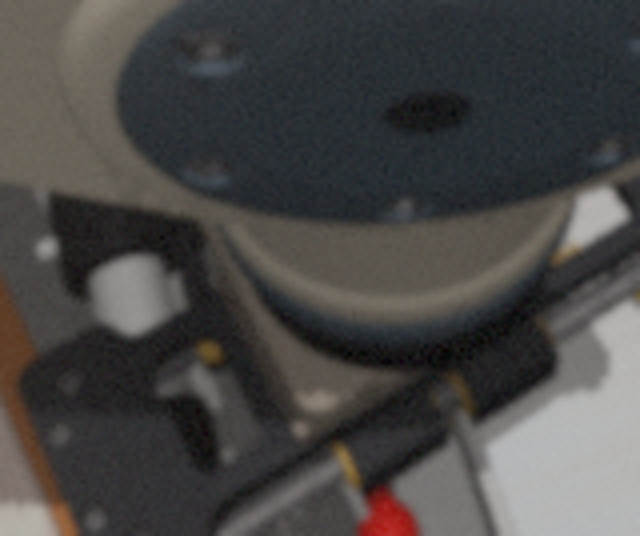

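Call:
apply_moves --motion '[[0,[-0.07,-0.02,0.02],[0,0,0.03]],[0,[-0.07,-0.02,0],[0,0,0.03]]]'

```text
time: 6.25
ee_pos: [0.47, -0.2375, 0.1509]
eef_rot: [0.999, -0.045, 0.007, 0.006]
ft_force: [3.7, -3.2, -0.2]
gripper_width: 0.0001
```

```bash
python3 -c "
from h import *
o,M=status([.469,-.236,.147],-.1)
"
```

```text
t 6.25 p [ 0.47   -0.2375  0.1509] yaw -0.0902 tilt [ 0.013 -0.012 -1.   ] F [ 3.73 -3.21 -0.18] w 0.0001 q [-0.47  0.27  1.92 -0.01  0.94 -0.37]
shift units [-0.03  -0.036  0.097]
turn z 0.0098
```

Call:
apply_moves --motion '[[0,[-0.06,0.03,0],[0,0,0.02]],[0,[-0.05,0,0],[0,0,0.02]]]'

```text
time: 6.45
ee_pos: [0.4657, -0.2381, 0.1511]
eef_rot: [0.998, -0.067, 0.007, 0.005]
ft_force: [3.0, -2.5, -0.2]
gripper_width: 0.0004
```

```bash
python3 -c "
from h import *
o,M=status([.469,-.236,.147],-.1)
"
```

```text
t 6.45 p [ 0.4657 -0.2381  0.1511] yaw -0.1336 tilt [ 0.014 -0.011 -1.   ] F [ 3.02 -2.46 -0.17] w 0.0004 q [-0.47  0.26  1.92 -0.    0.94 -0.34]
shift units [ 0.073 -0.065  0.102]
turn z -0.0336
```

Call:
apply_moves --motion '[[0,[-0.04,0.02,0],[0,0,0.015]]]'

```text
time: 6.55
ee_pos: [0.4642, -0.2385, 0.1511]
eef_rot: [0.997, -0.075, 0.008, 0.005]
ft_force: [6.5, 3.4, -1.4]
gripper_width: 0.0004
```

Call:
apply_moves --motion '[[0,[-0.04,0.01,0],[0,0,0.015]]]'

```text
time: 6.65
ee_pos: [0.4633, -0.2386, 0.1512]
eef_rot: [0.996, -0.083, 0.009, 0.005]
ft_force: [10.2, 1.4, -4.0]
gripper_width: 0.0007
```

Call:
apply_moves --motion '[[0,[-0.03,0,0],[0,0,0]],[0,[-0.02,0,0],[0,0,0]]]'

```text
time: 6.85
ee_pos: [0.4635, -0.2386, 0.1514]
eef_rot: [0.996, -0.084, 0.011, 0.005]
ft_force: [7.5, -0.8, -4.9]
gripper_width: 0.0002
```

Call:
apply_moves --motion '[[0,[-0.04,0,0],[0,0,0]],[0,[-0.04,0,0],[0,0,0]]]'

```text
time: 7.05
ee_pos: [0.4632, -0.2386, 0.1515]
eef_rot: [0.996, -0.085, 0.014, 0.005]
ft_force: [10.2, -1.0, -6.6]
gripper_width: 0.0001
```

Call:
apply_moves --motion '[[0,[-0.05,0,-0.01],[0,0,0]],[0,[-0.05,0,-0.01],[0,0,0]],[0,[-0.05,0,-0.01],[0,0,0]]]'

```text
time: 7.35
ee_pos: [0.463, -0.2388, 0.153]
eef_rot: [0.996, -0.086, 0.02, 0.006]
ft_force: [11.5, -0.6, -5.8]
gripper_width: 0.0005
```

```bash
python3 -c "
from h import *
o,M=status([.469,-.236,.147],-.1);print(M.T@o['ft_force'],o['ft_torque'])
"
```

```text
t 7.35 p [ 0.463  -0.2388  0.153 ] yaw -0.1723 tilt [ 0.039 -0.015 -0.999] F [11.48 -0.65 -5.77] w 0.0005 q [-0.48  0.24  1.94  0.01  0.91 -0.31]
shift units [ 0.129 -0.096  0.156]
turn z -0.0723
[11.17786639 -1.38479393  6.2217949 ] [-0.2153682  -1.86388349  0.05134743]
```

Call:
apply_moves --motion '[[0,[-0.055,0,0],[0,-0.006,0]],[0,[-0.055,0,0],[0,-0.006,0]],[0,[-0.055,0,0],[0,-0.006,0]]]'

```text
time: 7.65
ee_pos: [0.4627, -0.2389, 0.1536]
eef_rot: [0.996, -0.087, 0.018, 0.006]
ft_force: [12.4, -1.3, -6.4]
gripper_width: 0.0008
```

```bash
python3 -c "
from h import *
o,M=status([.469,-.236,.147],-.1);print(M.T@o['ft_force'],o['ft_torque'])
"
```

```text
t 7.65 p [ 0.4627 -0.2389  0.1536] yaw -0.175 tilt [ 0.034 -0.015 -0.999] F [12.37 -1.27 -6.38] w 0.0008 q [-0.48  0.24  1.94  0.    0.92 -0.31]
shift units [ 0.136 -0.099  0.168]
turn z -0.075
[12.16330108 -0.96712483  6.8202761 ] [-0.23070685 -1.98397955  0.06255131]
```

Call:
apply_moves --motion '[[0,[-0.055,0,0.01],[0,-0.006,0]],[0,[-0.055,0,0.01],[0,-0.006,0]],[0,[-0.055,0,0.01],[0,-0.006,0]],[0,[-0.055,0,0.01],[0,-0.006,0]],[0,[-0.055,0,0.01],[0,-0.006,0]],[0,[-0.055,0,0.01],[0,-0.006,0]]]'

```text
time: 8.25
ee_pos: [0.4627, -0.239, 0.1533]
eef_rot: [0.996, -0.09, 0.012, 0.006]
ft_force: [11.1, -1.1, -3.7]
gripper_width: 0.0006
```

Call:
apply_moves --motion '[[0,[-0.055,0,0.01],[0,-0.005,0]],[0,[-0.055,0,0.01],[0,-0.005,0]],[0,[-0.055,0,0.01],[0,-0.005,0]],[0,[-0.055,0,0.01],[0,-0.005,0]],[0,[-0.055,0,0.01],[0,-0.005,0]],[0,[-0.055,0,0.01],[0,-0.005,0]]]'

```text
time: 8.85
ee_pos: [0.4626, -0.239, 0.1532]
eef_rot: [0.996, -0.092, 0.01, 0.006]
ft_force: [11.2, -0.3, -5.2]
gripper_width: 0.0006
```

```bash
python3 -c "
from h import *
o,M=status([.469,-.236,.147],-.1);print(M.T@o['ft_force'],o['ft_torque'])
"
```

```text
t 8.85 p [ 0.4626 -0.239   0.1532] yaw -0.1844 tilt [ 0.019 -0.014 -1.   ] F [11.15 -0.3  -5.25] w 0.0006 q [-0.48  0.25  1.93 -0.    0.94 -0.29]
shift units [ 0.141 -0.105  0.158]
turn z -0.0844
[10.90531922 -1.8041941   5.46422008] [-0.14251153 -1.79596774  0.01679297]
```

Call:
apply_moves --motion '[[0,[-0.055,0,0.01],[0,-0.005,0]],[0,[-0.055,0,0.01],[0,-0.005,0]],[0,[-0.055,0,0.01],[0,-0.005,0]]]'

```text
time: 9.15
ee_pos: [0.4625, -0.239, 0.1532]
eef_rot: [0.996, -0.093, 0.009, 0.006]
ft_force: [10.1, -1.5, -4.1]
gripper_width: 0.0007
```

```bash
python3 -c "
from h import *
from cell import read_camera
o,M=status()
d=read_camera('side');im=d['image'];cv2.imwrite('pics/side4.png',im)
m=red(im);k,l,st,c=cv2.connectedComponentsWithStats(m)
for i in range(1,k):
    if st[i,4]>10: print(st[i],c[i],onz(d,*c[i],.175))
"
```

```text
t 9.15 p [ 0.4625 -0.239   0.1532] yaw -0.1867 tilt [ 0.017 -0.014 -1.   ] F [10.08 -1.52 -4.07] w 0.0007 q [-0.48  0.25  1.93 -0.01  0.94 -0.29]
[241 378   8   6  32] [244.03125 381.125  ] [ 0.441898   -0.25506543  0.175     ]
```

View pics/side4.png

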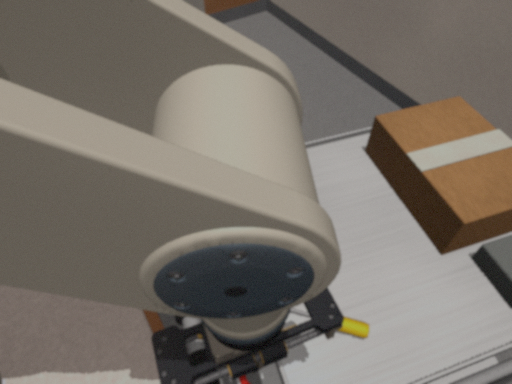

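The side view shows the ball near (244,381), swung in about 25 px, and the force held at 10–12 N. Now I'll release it.

Call:
apply_moves --motion '[[0,[0.08,0,0],[0,0,-0.03]],[0,[0.1,0,0],[0,0,-0.04]],[0,[0.12,0,0],[0,0,-0.05]],[0,[0.14,0,0],[0,0,-0.05]],[0,[0.16,0,0],[0,0,-0.05]],[0,[0.18,0,0],[0,0,-0.04]],[0,[0.18,0,0],[0,0,0]],[0,[0.12,0,0],[0,0,0]],[0,[0,0,0],[0,0,0]]]'

```text
time: 10.1
ee_pos: [0.5026, -0.2366, 0.1518]
eef_rot: [0.999, 0.04, 0.003, 0.003]
ft_force: [1.1, 0.1, 0.4]
gripper_width: 0.0004
```

```bash
python3 -c "
from h import *
status([.509,-.2326,.147],.086)"
```

```text
t 10.1 p [ 0.5026 -0.2366  0.1518] yaw 0.0795 tilt [ 0.007 -0.006 -1.   ] F [1.12 0.13 0.43] w 0.0004 q [-0.44  0.31  1.85 -0.    0.97 -0.52]
shift units [ 0.166 -0.088  0.122]
turn z -0.0065
```

Clear of the lever, so I'll rise straight up.

Call:
apply_moves --motion '[[0,[0.1,0,0],[0,0,0]],[0,[0,0,-0.4],[0,0,0]],[0,[0,0,-0.6],[0,0,0]],[0,[0,0,-0.7],[0,0,0]],[0,[0,0,-0.7],[0,0,0]],[0,[0,0,-0.7],[0,0,0]],[0,[0,0,-0.7],[0,0,0]],[0,[0,0,-0.5],[0,0,0]],[0,[0,0,0],[0,0,0]]]'

```text
time: 11.0
ee_pos: [0.5033, -0.2344, 0.3287]
eef_rot: [0.999, 0.037, 0.0, 0.002]
ft_force: [0.3, -0.1, -0.5]
gripper_width: 0.0005
```

Call:
apply_moves --motion '[[0,[-0.2,-0.7,0],[0,0,0]],[0,[-0.2,-0.8,0],[0,0,0]],[0,[-0.2,-0.8,0],[0,0,0]],[0,[-0.3,-0.8,0],[0,0,0]],[0,[-0.3,-0.8,0],[0,0,0]],[0,[-0.3,-0.8,0],[0,0,0]],[0,[-0.3,-0.8,0],[0,0,0]],[0,[-0.3,-0.8,0],[0,0,0]],[0,[-0.3,-0.8,0],[0,0,0]],[0,[-0.3,-0.8,0],[0,0,0]],[0,[-0.3,-0.8,0],[0,0,0]],[0,[-0.3,-0.8,0],[0,0,0]],[0,[-0.3,-0.8,0],[0,0,0]],[0,[-0.3,-0.8,0],[0,0,0]],[0,[-0.3,-0.6,0],[0,0,0]],[0,[0,0,0],[0,0,0]],[0,[0,0,0],[0,0,0]]]'

```text
time: 12.7
ee_pos: [0.2853, 0.2342, 0.3074]
eef_rot: [0.999, 0.033, -0.01, 0.004]
ft_force: [-0.8, -0.5, 0.0]
gripper_width: 0.0006
```

```bash
python3 -c "
from h import *
from cell import read_camera
status()
for n in('top','side'):
    d=read_camera(n);im=d['image'];cv2.imwrite('pics/%s5.png'%n,im)
    k,l,st,c=cv2.connectedComponentsWithStats(red(im))
    for i in range(1,k):
        if st[i,4]>15: print(n,st[i],c[i])
    print('diff near trolley', (np.abs(im.astype(int)-load(n)['image']).max(2)>60).sum())
"
```

```text
t 12.7 p [0.2853 0.2342 0.3074] yaw 0.0653 tilt [-0.02  -0.008 -1.   ] F [-0.81 -0.5   0.  ] w 0.0006 q [ 0.68 -0.15  1.99  0.01  1.32  0.61]
top [375 246  38  14 202] [395.65346535 252.86633663]
diff near trolley 3078
side [238 330  37  54 377] [258.89124668 361.25729443]
diff near trolley 261
```

View pics/top5.png

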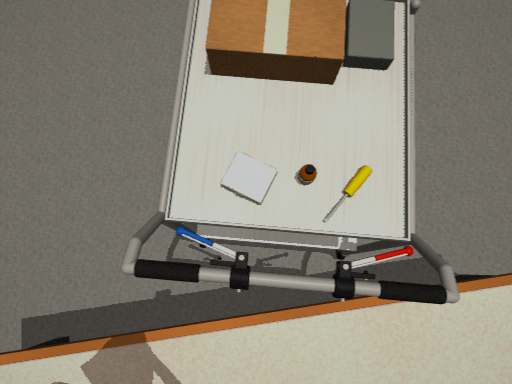

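View pics/side5.png

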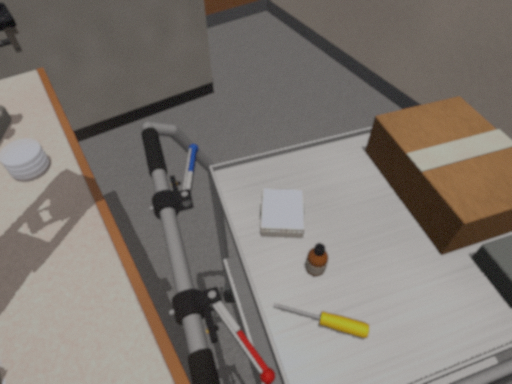

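The red lever is back at its original position, with the red mask centre at (395.7,252.9) in the top view, same as at the start. Everything else is unmoved and the arm is clear.

```bash
python3 -c "
from cell import workorder
print(workorder.sign_off())"
```

```text
the job is handed in; nothing more can be done
None
```

I pressed the red brake lever in with the backs of the shut fingers until it came up firm on its stop. I kept it pressed there for about two seconds, let it spring back, backed out and rose clear. The job was handed in at about 12.8 s of the 38 s allowed.

- **Press:** After about 22–23 mm of finger travel the force rose from about 3–4 N to 10 N, which I took as the stop.
- **Hold:** It lasted about 2.1 s at 10–12.4 N from when it settled. Counting from first reaching the stop it was about 2.5 s, with one brief dip to 7.5 N (just below the 8 N of a firm press) early on. Forces were read only between calls, so peaks inside a call were not seen.
- **After release:** In the top view the red mask is pixel-identical to the start, and in the side view it is within 0.2 px. The blue lever, slide box, oil bottle and screwdriver look unmoved in both pictures. The gripper is clear, with the wrist force within about 1 N of zero.
- **Checks that disagreed:**
  - The two-camera height of the ball came out at 179 mm against the stated 170 mm. I went by the stated height; the fingers overlapped the blade either way.
  - During the hold the finger crept up about 2 mm and tilted by up to 0.04 rad. That gave 4–7 N of sideways friction along the fingers, which I corrected as I held.
- **Not seen directly:** The arm hid the stop screw and the fingertips during the press, so the contact is judged from the forces and the ball's position.

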